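# Scan the battery module's label

### The job

Draw the hand scanner out of its charging dock by its yellow head, lay it down, let go of it, and take it again by the black grip at the orange trigger bars. Point it squarely at the middle of the barcode label on the module with the blue cells, its window about 100 mm from the label, and hold it steady there for a full second. Then lay the scanner gently down flat inside the shallow green tray and let go, without touching either module with it or disturbing the other things on the bench.

Things in the scene. Friction and masses are not known exactly. Their poses are not given: they have to be found in the camera images.
- scanner: Straight hand scanner, 185 long, 220 g: yellow head (55 long, 44 wide, 40 high) in front, black grip behind (130 long, 30 by 30), undersides flush. Origin on the underside below the trigger bars; nose at x = +87, back of head +32, tail -98. x is the beam, out of the red window; z up when lying flat. Starts with its grip in the dock, only the head outside.
- scanner_trigger (a point): Middle of the grip between the two orange trigger bars (one on each side, 40 long), on the scanner's axis, 15 above the underside; this is where it must be held for scanning (centre of the fingers within 30).
- scanner_head (a point): Centre of the yellow head, 59.5 ahead of the scanner's origin and 20 above its underside.
- scanner_window (a point): Centre of the red window on the nose, 87 ahead of the scanner's origin and 20 above its underside; the beam leaves here along the scanner's x axis.
- dock: Fixed grey charging dock with a black roof: a level tunnel 135 long, 62 wide, 56 high outside, 46 wide and 42 high inside, floor 8 thick, with a tongue 26 wide and 8 high reaching 50 out under the head. Origin on the bench under the middle of its mouth; x points out of the mouth (the tunnel lies at x = -135 to 0). z up.
- tray: Fixed shallow green tray, 270 by 140 outside, 18 high, walls and floor 5 thick. Origin at the centre of its underside, x along its length, z up.
- blue: Fixed battery module with three rows of blue cells between black plates, on a translucent green pallet 150 (x) by 190 (y), 97 high overall. Origin at the centre of the pallet's underside; its label plate stands on the -x side.
- blue_label: Barcode label of the blue-celled module: white, 66 wide by 46 with black bars, on a sloping grey plate 76 by 56. Origin at the centre of the label's face, about 55 above the bench; z is the outward normal, pointing about 40 degrees above level towards the robot's side; y runs level along the label's width.
- green: The other module, the same but with green cells and a label plate of its own: leave it alone. Fixed, same size and frame as the blue one; the two may change places.
- cell: Loose blue battery cell standing upright, 21 across, 70 high. Origin at the centre of its underside.
- driver: Loose screwdriver lying on the bench, along its x axis.
- tape: Loose ring of yellow tape, 90 across, 24 high. Origin at the centre of its underside.
- cleaner: Loose white bottle with blue cap, 60 across, 150 high. Origin at the centre of its underside.
- caliper: Loose caliper lying on the bench, 150 long along its x axis, 12 high. Origin at its underside.
Not all that is in view belongs to the job. What is shaped like the scanner but pink is not meant.

How it is judged:
By the outcome, as a careful person would: the job done as asked, in the order asked, and still so for the second after the job is handed in, with the robot touching nothing.
It also fails if it takes over 56 s, if anything falls off the work surface, if the arm or the gripper's body presses on something with over 40 N, if the wrist force passes 120 N, or if a joint passes its speed limit or range.

### The arm

A 7-joint arm with a two-finger parallel gripper is mounted at the origin on the work surface. World frame = base frame: x ahead of the robot, y to its left, z up, the work surface at z = 0. Lengths are in m, angles in rad, forces in N, time in s.
With the tool pointing down it reaches from about 0.4 to 0.9 m from the base axis. Payload 5.5 kg.
Tool frame: the origin (TCP) lies midway between the tips of the shut fingers; the grasp point (between the pads) lies 19 mm behind it; z points along the fingers, y is the direction in which the jaws open and shut (so a half turn about z gives the same grasp; the last joint's range is limited). The gripper opens to 85 mm and grips with 20 to 120 N. Pads are 22 mm wide; open, the fingers measure 114 mm over their backs; the gripper's body (76 mm by 85 mm) begins 54 mm behind the grasp point. The pads swing forward as they close: fully open they stand 13 mm farther back than shut.
Start: joints at [1.566, 0.501, -0.427, 1.55, 0.221, 1.138, -0.21], TCP at [0.172, -0.627, 0.231] pointing down, gripper open.
Joint ranges: [-2.88, 2.88], [-0.31, 2.03], [-1.54, 1.56], [0.2, 2.42], [-1.41, 4.55], [0.19, 2.02], [-2.57, 2.57]. Speed limits (rad/s): [2.57, 2.57, 3.14, 3.14, 3.14, 3.14, 3.14].

### API

Orientations are given as a unit quaternion [w, x, y, z].
In Python, from bench import ctrl, imaging, ticket gives the robot as it stands.
- The arm moves only by the shell command python3 -m handwheel 'ROWS' [FORCE]. ROWS is a JSON object of lists of equal length, an entry for each row: "delta_rot": the turn, a rotation vector about the tool's x, y, z in rad, a list of three; "linear": the shift along the tool's x, y, z in mm, a list of three; "fingers": the opening in per cent of the stroke, from 0 (shut) to 100 (fully open). In form: {"delta_rot": [[ax, ay, az], ...], "linear": [[x, y, z], ...], "fingers": [fingers, ...]}. A call has 1 to 5 rows; each row shifts and turns the commanded pose from where the row before left it, along the tool's axes as they then stand; what a row does not reach is not made up. A row lasts 1/10 s, in which the tool goes at most 50 mm and 8.59 degrees, less where a joint would pass 70% of its speed; a pose out of reach is approached as far as the arm can. A call with a gripper value outside its range is refused whole. The fingers move at their own pace and stop on an object; FORCE is the grip in N (left out, the last holds). Time passes only in rows, so rows that do not move let the fingers close. It gives the time, the measured TCP pose, the force and the opening at its end, in the units of the state.
- ctrl.get_state(): the state, without advancing time (a new reading comes with each control period).
- imaging.capture(name): name is "scene" or "top"; returns a dict with "image" (384x512x3 uint8, red, green, blue), "camera_matrix" (3x3 intrinsics, pixels), "dist_coeffs" ([k1, k2, p1, p2, k3] as OpenCV has them; the pictures are not rectified), "view" (4x4, takes a point from world to camera coordinates). Camera axes: x right, y down, z forward; pixel columns grow to the right and rows downward; lengths in m; the calibration is good to about 2 mm. A picture is of the moment at which its call begins. There is no depth.
- ticket.job_done(): hands the job in, once; it reports no verdict.
The state is a dict: "time_s": time; "joint_pos": joint angles; "qd": joint speeds; "joint_torque": joint torques, N m; "tool_pos": TCP position; "tcp_rot": TCP orientation; "ft_force": force on the tool from outside, world axes, zero at the start; "moment": the same for the moment, N m; "width": finger opening in m.
Only numpy, scipy, OpenCV 4.12 (cv2) and the standard library are available. Lean on these libraries where they do the work, as an engineer would, in place of code of your own. Each camera call takes 0.05 s, during which the arm holds its last target. There are 200 camera calls.

## Working session

There is one attempt and no reset: what is moved stays moved. The work goes in short steps, Python scripts to look and compute and a shell command to move; the robot and the scene stay as the last step left them, time stands still between calls to the robot, and variables do not carry over. Pictures are saved under pics/ and viewed, about 8 in all and at most 12, crops included, and the job is handed in when it is done.

```bash
mkdir -p pics; ls; python3 - <<'E'
from bench import ctrl, imaging
import cv2, numpy as np
s=ctrl.get_state(); print(s)
for n in ("scene","top"):
    c=imaging.capture(n); cv2.imwrite(f"pics/{n}0.png",c["image"][:,:,::-1]); np.save(f"pics/{n}0.npy",c,allow_pickle=True)
    print(n,np.round(c["camera_matrix"],1).tolist(),c["dist_coeffs"],np.round(c["view"],3).tolist())
a=cv2.imread("pics/scene0.png");b=cv2.imread("pics/top0.png")
cv2.imwrite("pics/s0b.png",cv2.resize(a,(800,600),interpolation=cv2.INTER_CUBIC));cv2.imwrite("pics/t0b.png",cv2.resize(b,(800,600),interpolation=cv2.INTER_CUBIC))
E
```

```text
pics
{'time_s': 0.0, 'joint_pos': array([ 1.56618056,  0.5018528 , -0.426796  ,  1.55142613,  0.22080686,
        1.13829422, -0.21028546]), 'qd': array([-0.00045998,  0.00132791,  0.00176956,  0.00125649, -0.00110492,
        0.00086706,  0.00132159]), 'joint_torque': array([-6.08533210e-04, -5.69518518e+01, -5.81649005e+00, -2.80945534e+01,
        1.05641579e-02,  1.17249021e-02, -4.71854236e-07]), 'tool_pos': array([ 0.17178526, -0.62618522,  0.23026659]), 'tcp_rot': array([-9.56478089e-04,  9.91042482e-01,  1.33543534e-01, -9.48330813e-05]), 'ft_force': array([-0.19200886, -0.50047963, -0.41194981]), 'moment': array([ 0.05782009,  0.04286677, -0.01220355]), 'width': 0.08558893665105756}
scene [[477.8, 0.0, 249.9], [0.0, 477.8, 191.6], [0.0, 0.0, 1.0]] [-0.10869685  0.          0.          0.          0.        ] [[-0.109, 0.994, 0.001, 0.125], [0.747, 0.083, -0.659, -0.373], [-0.656, -0.072, -0.752, 1.9], [0.0, 0.0, 0.0, 1.0]]
top [[424.1, 0.0, 257.7], [0.0, 424.1, 195.1], [0.0, 0.0, 1.0]] [-0.00387823  0.          0.          0.          0.        ] [[0.02, -1.0, -0.019, -0.052], [-0.998, -0.019, -0.06, 0.535], [0.06, 0.02, -0.998, 1.597], [0.0, 0.0, 0.0, 1.0]]
```

View pics/s0b.png

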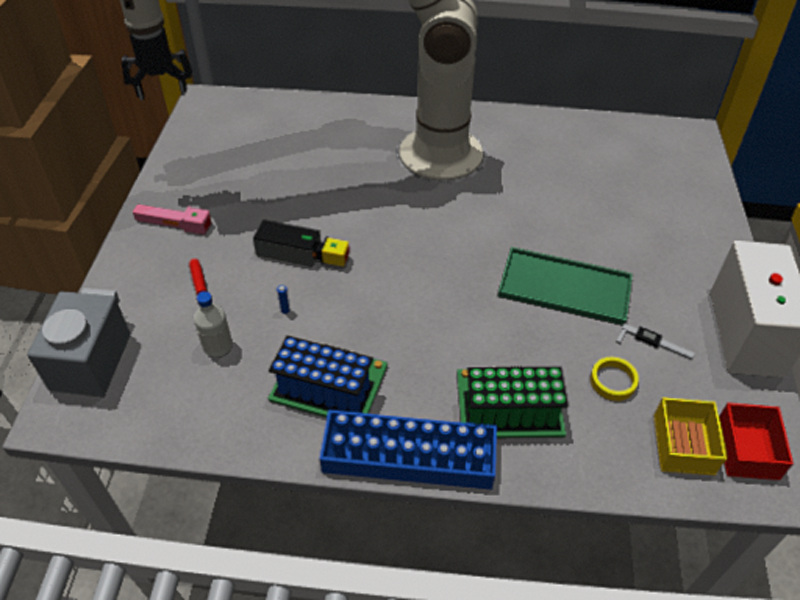

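View pics/t0b.png

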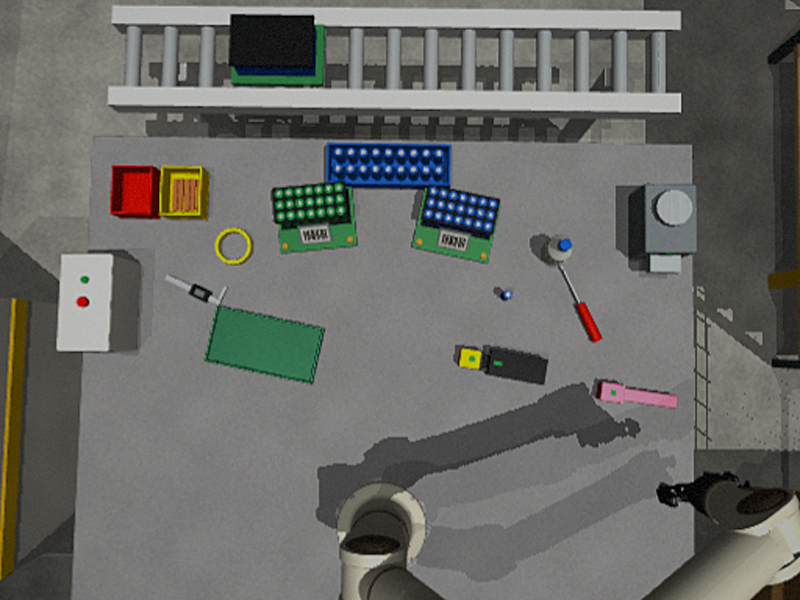

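The top view shows two candidates. The yellow head in the black/grey dock is at about (470,358) on the enlarged picture, and the pink look-alike is at (640,393), so I choose the yellow one. The blue module is at (458,212) with its label at (453,240), and the tray is at (265,344). Next come a close crop and measurements.

```bash
cat > h.py <<'E'
import numpy as np, cv2
from scipy.spatial.transform import Rotation as R
def load(n): return np.load(f"pics/{n}.npy",allow_pickle=True).item()
def pix2w(c,uv,z):
    p=cv2.undistortPoints(np.array(uv,float).reshape(-1,1,2),c["camera_matrix"],np.array(c["dist_coeffs"],float)).reshape(-1,2)
    V=np.array(c["view"]); Rm=V[:3,:3]; o=-Rm.T@V[:3,3]
    d=np.c_[p,np.ones(len(p))]@Rm; z=np.broadcast_to(z,len(p))
    return o+d*((z-o[2])/d[:,2])[:,None]
def w2pix(c,P):
    V=np.array(c["view"]); return cv2.projectPoints(np.array(P,float).reshape(-1,3),cv2.Rodrigues(V[:3,:3])[0],V[:3,3],c["camera_matrix"],np.array(c["dist_coeffs"],float))[0].reshape(-1,2)
def tcp(s):
    q=s["tcp_rot"]; return np.array(s["tool_pos"]),R.from_quat([q[1],q[2],q[3],q[0]])
def delta(s,P,Rt):
    "tool-frame shift mm to P, rotvec to Rt (about own axes)"
    p,r=tcp(s); return np.round(1000*r.inv().apply(np.array(P)-p),1), np.round((r.inv()*Rt).as_rotvec(),4)
E
python3 - <<'E'
from h import *
a=load("top0")["image"][:,:,::-1]; s=load("scene0")["image"][:,:,::-1]
def cr(i,x,y,w,h,k): return cv2.resize(i[y:y+h,x:x+w],(w*k,h*k),interpolation=cv2.INTER_CUBIC)
top=np.hstack([cr(a,285,210,80,50,5),cr(a,260,115,80,50,5)])
bot=np.hstack([cr(a,125,190,100,60,4),cr(s,155,135,80,48,5)])
cv2.imwrite("pics/m1.png",np.vstack([top,bot,]))
# tray & yellow contour
hsv=cv2.cvtColor(a.copy(),cv2.COLOR_BGR2HSV); 
for nm,lo,hi,box in (("tray",(60,80,40),(90,255,255),(120,185,95,65)),("head",(22,120,80),(35,255,255),(285,210,40,40))):
    x,y,w,h=box; m=cv2.inRange(hsv,lo,hi)[y:y+h,x:x+w]
    cs=max(cv2.findContours(m,0,2)[0],key=cv2.contourArea); r=cv2.minAreaRect(cs)
    b=cv2.boxPoints(r)+[x,y]; z=.018 if nm=="tray" else .048
    W=pix2w(load("top0"),b,z); print(nm,b.round(1).tolist(),W.round(3).tolist(),W.mean(0).round(4),[np.linalg.norm(W[i]-W[i-1]).round(3) for i in range(2)])
E
```

```text
tray [[130.1, 230.6], [138.0, 194.5], [207.3, 209.7], [199.4, 245.8]] [[0.391, 0.441, 0.018], [0.529, 0.416, 0.018], [0.477, 0.149, 0.018], [0.34, 0.175, 0.018]] [0.4343 0.295  0.018 ] [np.float64(0.271), np.float64(0.14)]
head [[294.0, 223.0], [307.0, 223.0], [307.0, 235.0], [294.0, 235.0]] [[0.433, -0.179, 0.048], [0.434, -0.227, 0.048], [0.39, -0.227, 0.048], [0.389, -0.179, 0.048]] [ 0.4115 -0.2031  0.048 ] [np.float64(0.044), np.float64(0.048)]
```

View pics/m1.png

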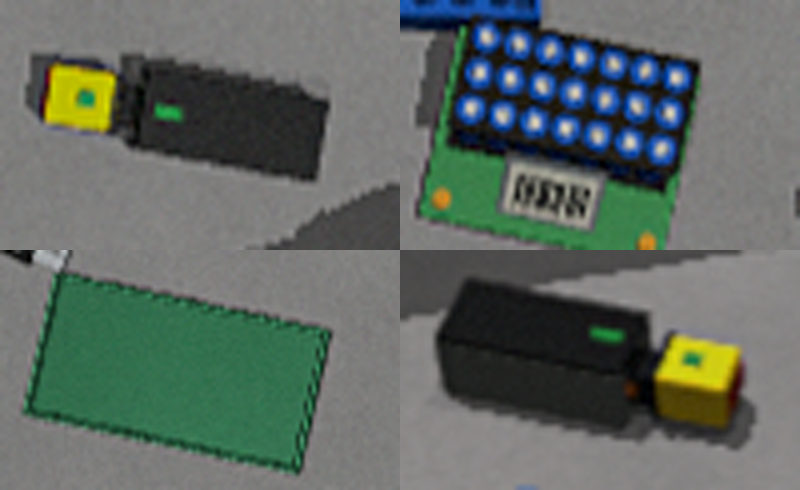

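```bash
python3 - <<'E'
from h import *
c=load("top0"); s=load("scene0")
A=lambda l,ox,oy,x0: [((x-x0)/5+ox,y/5+oy) for x,y in l]
def ang(v): return np.degrees(np.arctan2(v[1],v[0])).round(1)
h=pix2w(c,A([(48,66),(116,70),(110,132),(44,124)],285,210,0),.048)
print("head",h.round(4).tolist(),h.mean(0).round(4))
d=pix2w(c,A([(147,58),(328,97),(315,181),(130,145)],285,210,0),.056)
print("dock",d.round(4).tolist(),"ang",ang(d[0]-d[1]),ang(d[3]-d[2]),"mouth",((d[0]+d[3])/2).round(4),np.linalg.norm(d[0]-d[1]),np.linalg.norm(d[0]-d[3]))
l=pix2w(c,A([(552,191)],260,115,400),.055); print("label",l.round(4))
k=pix2w(c,A([(487,37),(678,76),(661,149),(470,107)],260,115,400),.097)
print("cells",k.mean(0).round(4),"xang",ang(k[0]-k[3]),ang(k[1]-k[2]),"yang",ang(k[0]-k[1])-90,ang(k[3]-k[2])-90)
p=pix2w(c,A([(508,155),(605,172),(597,227),(498,210)],260,115,400),.055);print("plate",ang(p[0]-p[1])-90,ang(p[3]-p[2])-90,p.mean(0).round(4))
# head from scene cam: top corners (scale5, offset 155,135, crop at 400,250)
hs=pix2w(s,[((x-400)/5+155,(y-250)/5+135) for x,y in [(660,378),(670,333),(743,345),(735,392)]],.048);print("scene head",hs.round(4).tolist(),hs.mean(0).round(4))
E
```

```text
head [[0.4325, -0.181, 0.048], [0.4305, -0.2313, 0.048], [0.3847, -0.2275, 0.048], [0.3896, -0.1786, 0.048]] [ 0.4093 -0.2046  0.048 ]
dock [[0.4399, -0.2532, 0.056], [0.414, -0.3862, 0.056], [0.3523, -0.3772, 0.056], [0.3758, -0.2415, 0.056]] ang 79.0 80.2 mouth [ 0.4078 -0.2473  0.056 ] 0.13558815086618364 0.0651501022675487
label [[ 0.6925 -0.1609  0.055 ]]
cells [ 0.7584 -0.1733  0.097 ] xang -12.5 -12.2 yang -10.799999999999997 -11.599999999999994
plate -9.099999999999994 -8.799999999999997 [ 0.6925 -0.1609  0.055 ]
scene head [[0.4271, -0.2235, 0.048], [0.3835, -0.224, 0.048], [0.3897, -0.1727, 0.048], [0.4346, -0.1715, 0.048]] [ 0.4087 -0.1979  0.048 ]
```

Dock and tray sizes check out: tray 271×140, dock 136×65. Dock x points at about 79.6°, and the head centre is at about (0.411, -0.201). I'll move above the head.

```bash

python3 -m handwheel '{"delta_rot":[[0,0,0],[0,0,0],[0,0,0],[0,0,0],[0,0,0]],"linear":[[31,-31.5,0],[31,-31.5,0],[31,-31.5,0],[31,-31.5,0],[31,-31.5,0]],"fingers":[85,85,85,85,85]}' 
python3 -m handwheel '{"delta_rot":[[0,0,0],[0,0,0],[0,0,0],[0,0,0],[0,0,0]],"linear":[[31,-31.5,0],[31,-31.5,0],[31,-31.5,0],[31,-31.5,0],[31,-31.5,0]],"fingers":[85,85,85,85,85]}' 
python3 -m handwheel '{"delta_rot":[[0,0,-0.14],[0,0,-0.14],[0,0,-0.14],[0,0,-0.14],[0,0,-0.14]],"linear":[[0,0,0],[0,0,0],[0,0,0],[0,0,0],[0,0,0]],"fingers":[85,85,85,85,85]}' 
python3 -m handwheel '{"delta_rot":[[0,0,-0.14],[0,0,-0.14],[0,0,-0.14],[0,0,0]],"linear":[[0,0,0],[0,0,0],[0,0,0],[0,0,0]],"fingers":[85,85,85,85]}' 
python3 - <<'E'
from h import *
from bench import ctrl
s=ctrl.get_state(); y=np.radians(79.6)
def down(y): x=[np.cos(y),np.sin(y),0]; return R.from_matrix(np.c_[x,np.cross([0,0,-1],x),[0,0,-1]])
print(s["joint_pos"].round(2),s["width"],delta(s,[.411,-.201,.12],down(y)))
E
```

```text
time_s: 0.6
tool_pos: [0.2803, -0.432, 0.231]
tcp_rot: [-0.0, 0.991, 0.133, -0.0]
ft_force: [1.3, -0.9, 0.0]
width: 0.0727
time_s: 1.1
tool_pos: [0.3879, -0.2393, 0.2312]
tcp_rot: [0.0, 0.991, 0.133, -0.0]
ft_force: [1.0, 0.7, 0.9]
width: 0.0727
time_s: 1.6
tool_pos: [0.3874, -0.2408, 0.231]
tcp_rot: [-0.0, 0.884, 0.468, -0.0]
ft_force: [0.2, -0.1, 0.3]
width: 0.0728
time_s: 2.0
tool_pos: [0.3873, -0.2409, 0.2311]
tcp_rot: [-0.0, 0.768, 0.64, 0.0]
ft_force: [-0.7, 0.2, -0.0]
width: 0.0721
[ 1.25  0.2  -0.83  2.01  0.17  1.01  0.16] 0.07211643393508439 (array([ 43.4,  16.1, 111.1]), array([-0.0005, -0.0004, -0.0002]))
```

```bash

python3 -m handwheel '{"delta_rot":[[0,0,0],[0,0,0],[0,0,0],[0,0,0],[0,0,0]],"linear":[[43,16,0],[0,0,45],[0,0,45],[0,0,20],[0,0,0]],"fingers":[85,85,85,85,85]}' 
python3 - <<'E'
from h import *
from bench import imaging
ims=[]
for n,(x,y,w,h) in (("scene",(155,95,100,90)),("top",(270,190,100,90))):
    c=imaging.capture(n); np.save(f"pics/{n}1.npy",c,allow_pickle=True)
    ims.append(cv2.resize(c["image"][y:y+h,x:x+w,::-1],(400,360),interpolation=cv2.INTER_CUBIC))
cv2.imwrite("pics/m2.png",np.hstack(ims))
E
```

```text
time_s: 2.5
tool_pos: [0.4087, -0.2002, 0.1185]
tcp_rot: [-0.003, 0.77, 0.639, -0.001]
ft_force: [-0.4, 0.3, -0.9]
width: 0.0729
```

View pics/m2.png

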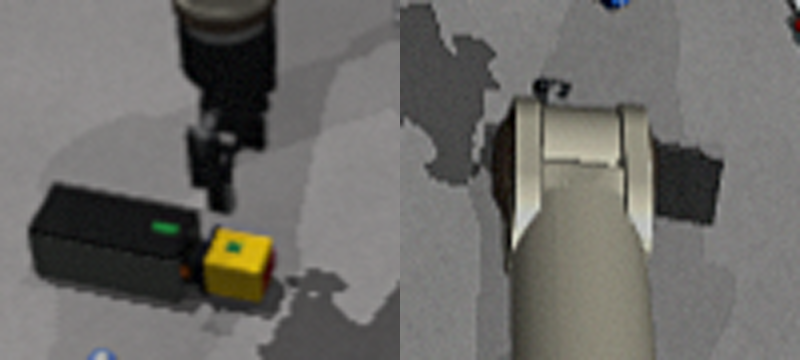

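The fingers straddle the yellow head, seen at (235,262) in the crop, in line with the dock. I'll go down and grip.

```bash

python3 -m handwheel '{"delta_rot":[[0,0,0],[0,0,0],[0,0,0],[0,0,0],[0,0,0]],"linear":[[0,2,35],[0,0,30],[0,0,25],[0,0,17],[0,0,0]],"fingers":[85,85,85,85,85]}' 
python3 -m handwheel '{"delta_rot":[[0,0,0],[0,0,0],[0,0,0],[0,0,0],[0,0,0]],"linear":[[0,0,0],[0,0,0],[0,0,0],[0,0,0],[0,0,0]],"fingers":[60,40,30,20,20]}' 60
python3 -m handwheel '{"delta_rot":[[0,0,0],[0,0,0],[0,0,0]],"linear":[[0,0,0],[0,0,-3],[0,0,0]],"fingers":[20,20,20]}'
```

```text
time_s: 3.1
tool_pos: [0.4132, -0.2023, 0.0142]
tcp_rot: [-0.0, 0.769, 0.639, -0.0]
ft_force: [0.3, -0.2, -0.4]
width: 0.0725
time_s: 3.6
tool_pos: [0.4144, -0.2028, 0.0162]
tcp_rot: [0.002, 0.769, 0.639, 0.0]
ft_force: [-1.7, 0.0, 5.7]
width: 0.0436
time_s: 3.9
tool_pos: [0.4137, -0.2025, 0.0183]
tcp_rot: [0.001, 0.769, 0.639, 0.0]
ft_force: [0.2, -0.1, -1.9]
width: 0.0434
```

```bash

python3 -m handwheel '{"delta_rot":[[0,0,0],[0,0,0],[0,0,0],[0,0,0],[0,0,0]],"linear":[[8,0,0],[15,0,0],[15,0,0],[15,0,0],[15,0,0]],"fingers":[20,20,20,20,20]}' 
python3 -m handwheel '{"delta_rot":[[0,0,0],[0,0,0],[0,0,0],[0,0,0],[0,0,0]],"linear":[[20,0,0],[20,0,0],[20,0,0],[20,0,0],[0,0,0]],"fingers":[20,20,20,20,20]}'
python3 - <<'E'
from h import *
from bench import imaging
ims=[]
for n,(x,y,w,h) in (("scene",(155,95,120,90)),("top",(230,190,120,90))):
    c=imaging.capture(n); np.save(f"pics/{n}2.npy",c,allow_pickle=True)
    ims.append(cv2.resize(c["image"][y:y+h,x:x+w,::-1],(400,300),interpolation=cv2.INTER_CUBIC))
cv2.imwrite("pics/m3.png",np.hstack(ims))
E
```

```text
time_s: 4.4
tool_pos: [0.4255, -0.1338, 0.0173]
tcp_rot: [-0.0, 0.769, 0.64, 0.0]
ft_force: [0.4, 1.1, -2.7]
width: 0.0429
time_s: 4.9
tool_pos: [0.4408, -0.0525, 0.0176]
tcp_rot: [-0.0, 0.767, 0.641, 0.001]
ft_force: [-0.2, 0.3, -2.2]
width: 0.0434
```

View pics/m3.png

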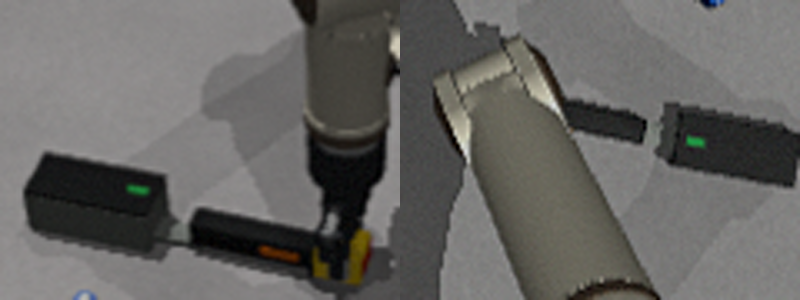

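The scanner is out of the tunnel and hanging level, with its tail just beyond the mouth over the tongue. Next I lift it, move it forward, turn it to -11° and lay it down.

```bash

python3 -m handwheel '{"delta_rot":[[0,0,0],[0,0,0],[0,0,0],[0,0,0],[0,0,0]],"linear":[[0,0,-10],[0,0,-15],[20,20,0],[0,35,0],[0,30,0]],"fingers":[20,20,20,20,20]}' 
python3 -m handwheel '{"delta_rot":[[0,0,0.1],[0,0,0.14],[0,0,0.14],[0,0,0.14],[0,0,0.14]],"linear":[[0,0,0],[0,0,0],[0,0,0],[0,0,0],[0,0,0]],"fingers":[20,20,20,20,20]}'
python3 -m handwheel '{"delta_rot":[[0,0,0.14],[0,0,0.14],[0,0,0.14],[0,0,0.14],[0,0,0.14]],"linear":[[0,0,0],[0,0,0],[0,0,0],[0,0,0],[0,0,0]],"fingers":[20,20,20,20,20]}'
python3 -m handwheel '{"delta_rot":[[0,0,0.14],[0,0,0.08],[0,0,0],[0,0,0],[0,0,0]],"linear":[[0,0,0],[0,0,0],[0,0,12],[0,0,10],[0,0,0]],"fingers":[20,20,20,20,20]}'
python3 -c "
from bench import ctrl;s=ctrl.get_state();print(s['joint_pos'].round(2),s['moment'].round(2))"
```

```text
time_s: 5.5
tool_pos: [0.5288, -0.0533, 0.0434]
tcp_rot: [0.001, 0.769, 0.639, 0.0]
ft_force: [1.0, 0.2, -2.3]
width: 0.0435
time_s: 6.0
tool_pos: [0.527, -0.0535, 0.0428]
tcp_rot: [-0.0, 0.936, 0.352, -0.0]
ft_force: [-0.2, -0.9, -3.1]
width: 0.0435
time_s: 6.5
tool_pos: [0.5271, -0.0533, 0.0429]
tcp_rot: [-0.0, 1.0, 0.01, 0.0]
ft_force: [0.6, 0.4, -2.5]
width: 0.0431
time_s: 7.0
tool_pos: [0.5254, -0.0526, 0.0184]
tcp_rot: [-0.0, 0.995, -0.095, -0.002]
ft_force: [-0.6, -0.3, -2.4]
width: 0.0432
[ 0.25  0.58 -0.25  1.99  0.24  0.6  -1.92] [-0.04 -0.09 -0.02]
```

```bash

python3 -m handwheel '{"delta_rot":[[0,0,0],[0,0,0],[0,0,0]],"linear":[[0,0,4],[0,0,3],[0,0,0]],"fingers":[20,20,20]}' 
python3 -m handwheel '{"delta_rot":[[0,0,0],[0,0,0],[0,0,0]],"linear":[[0,0,2],[0,0,0],[0,0,0]],"fingers":[20,20,20]}'
```

```text
time_s: 7.3
tool_pos: [0.527, -0.0523, 0.0129]
tcp_rot: [-0.0, 0.995, -0.096, -0.0]
ft_force: [-0.4, -0.6, -1.1]
width: 0.043
time_s: 7.6
tool_pos: [0.5274, -0.0523, 0.0114]
tcp_rot: [0.0, 0.995, -0.096, 0.0]
ft_force: [0.9, -0.6, -2.5]
width: 0.0433
```

```bash

for i in 1 2; do python3 -m handwheel '{"delta_rot":[[0,0,0],[0,0,0]],"linear":[[0,0,1.5],[0,0,0]],"fingers":[20,20]}' | egrep "pos|for"; done
```

```text
tool_pos: [0.5273, -0.0523, 0.0098]
ft_force: [-0.3, 0.2, -2.9]
tool_pos: [0.5275, -0.0523, 0.0084]
ft_force: [1.1, 0.7, -1.8]
```

```bash

for i in 1 2; do python3 -m handwheel '{"delta_rot":[[0,0,0],[0,0,0]],"linear":[[0,0,1.5],[0,0,0]],"fingers":[20,20]}' | egrep "pos|for"; done
```

```text
tool_pos: [0.5275, -0.0523, 0.0082]
ft_force: [-4.1, 0.7, 11.7]
tool_pos: [0.5275, -0.0523, 0.0082]
ft_force: [-9.8, 1.8, 27.8]
```

```bash

python3 -m handwheel '{"delta_rot":[[0,0,0],[0,0,0],[0,0,0],[0,0,0],[0,0,0]],"linear":[[0,0,-1.8],[0,0,0],[0,0,0],[0,0,0],[0,0,0]],"fingers":[20,60,80,85,85]}' 
python3 -m handwheel '{"delta_rot":[[0,0,0],[0,0,0],[0,0,0],[0,0,0],[0,0,0]],"linear":[[0,0,-20],[0,0,-40],[0,0,-40],[-35,0,-40],[-30,0,0]],"fingers":[85,85,85,85,85]}'
python3 - <<'E'
from h import *
from bench import imaging
ims=[]
for n,(x,y,w,h) in (("scene",(180,95,120,90)),("top",(230,150,120,90))):
    c=imaging.capture(n); np.save(f"pics/{n}3.npy",c,allow_pickle=True)
    ims.append(cv2.resize(c["image"][y:y+h,x:x+w,::-1],(400,300),interpolation=cv2.INTER_CUBIC))
cv2.imwrite("pics/m4.png",np.hstack(ims))
E
```

```text
time_s: 8.9
tool_pos: [0.5272, -0.0523, 0.0068]
tcp_rot: [-0.0, 0.995, -0.096, -0.0]
ft_force: [0.8, -0.0, -0.3]
width: 0.0722
time_s: 9.4
tool_pos: [0.4688, -0.0401, 0.1491]
tcp_rot: [-0.0, 0.995, -0.096, 0.005]
ft_force: [-0.2, 0.4, 0.0]
width: 0.0729
```

View pics/m4.png

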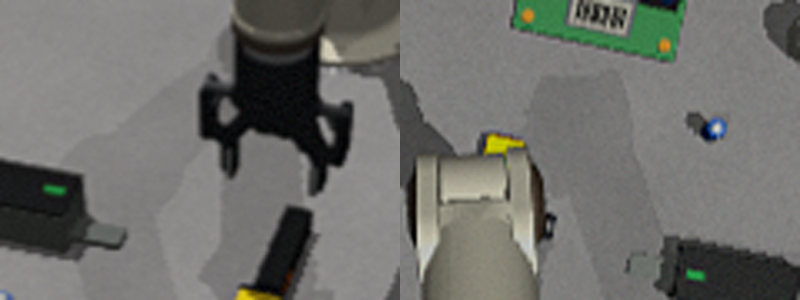

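The scanner lies flat pointing at the module, with its tail at about (300,210) in the left crop. I'll measure it in the scene picture by colour.

```bash
python3 - <<'E'
from h import *
c=load("scene3"); im=c["image"][:,:,::-1].copy()
hsv=cv2.cvtColor(im,cv2.COLOR_BGR2HSV)
m=cv2.inRange(hsv,(20,120,110),(35,255,255)); m[:150]=0;m[240:]=0;m[:,:220]=0;m[:,300:]=0
ys,xs=np.nonzero(m); print(xs.min(),xs.max(),ys.min(),ys.max(),len(xs))
t=pix2w(c,[(180+290*.3,95+208*.3),(180+312*.3,95+211*.3)],.030);print("tail top",t.round(4).tolist(),t.mean(0).round(4))
ax=np.array([np.cos(np.radians(-11)),np.sin(np.radians(-11))])
print("origin from tail",(t.mean(0)[:2]+.098*ax).round(4))
# predicted scanner from release pose, head centre = gripping pt +? compare masks
from itertools import product
o0=np.array([.5272,-.0523])
best=[]
for dx in np.arange(-.03,.031,.002):
  for dyaw in (-4,-2,0,2,4):
   for dy in (-.004,0,.004):
    a=np.radians(-11+dyaw); u=np.array([np.cos(a),np.sin(a)]); v=np.array([-u[1],u[0]])
    h=o0+dx*u+dy*v
    P=[list(h+i*.0275*u+j*.022*v)+[z] for i,j,z in product((-1,1),(-1,1),(0,.04))]
    hull=cv2.convexHull(w2pix(c,P).astype(np.float32)); q=np.zeros(m.shape,np.uint8); cv2.fillConvexPoly(q,np.round(hull*16).astype(np.int32),255,shift=4)
    best.append((np.sum((q>0)&(m>0))/np.sum((q>0)|(m>0)),round(dx,3),dyaw,dy,h.round(4).tolist()))
for b in sorted(best,key=lambda b:b[0])[-5:]: print(b)
cv2.imwrite("pics/m5.png",cv2.resize(im[130:230,210:330],(720,600),interpolation=cv2.INTER_CUBIC))
E
```

```text
240 296 182 238 158
tail top [[0.3716, -0.0259, 0.03], [0.3735, -0.0031, 0.03]] [ 0.3725 -0.0145  0.03  ]
origin from tail [ 0.4687 -0.0332]
(np.float64(0.43641618497109824), np.float64(-0.022), 2, 0, [0.5055, -0.0489])
(np.float64(0.43768115942028984), np.float64(-0.026), 4, 0, [0.5014, -0.0491])
(np.float64(0.43768115942028984), np.float64(-0.02), 4, -0.004, [0.5069, -0.0538])
(np.float64(0.4402332361516035), np.float64(-0.026), 2, 0, [0.5015, -0.0482])
(np.float64(0.4415204678362573), np.float64(-0.024), 4, -0.004, [0.5029, -0.0533])
```

View pics/m5.png

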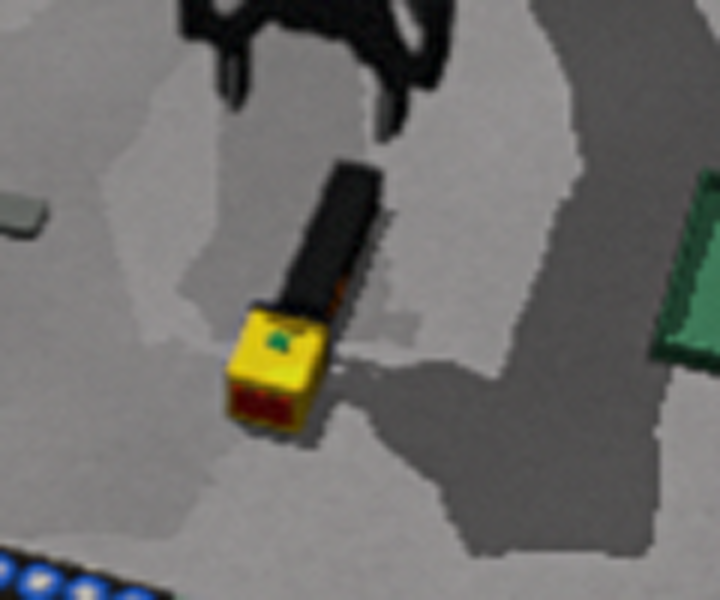

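The scanner lies on the bench. Head top corners are at about (246,308), (325,330), (308,395) and (230,370), and the tail top is at (335,162)–(382,173).

```bash
python3 - <<'E'
from h import *
from bench import ctrl
c=load("scene3"); f=lambda l,z: pix2w(c,[(x/6+210,y/6+130) for x,y in l],z)
h=f([(246,308),(325,330),(308,395),(230,370)],.04); t=f([(335,162),(382,173)],.03)
hc,tc=h.mean(0),t.mean(0); d=hc-tc; a=np.arctan2(d[1],d[0]); u=np.array([np.cos(a),np.sin(a)])
print(h.round(4).tolist(),"head",hc.round(4),"tail",tc.round(4),"len",np.hypot(*d[:2]),"(157.5) yaw",np.degrees(a))
o=((hc[:2]-.0595*u)+(tc[:2]+.098*u))/2; print("origin",o)
s=ctrl.get_state();p,r=tcp(s); X=r.as_matrix()[:,0]; print("tool yaw",np.degrees(np.arctan2(X[1],X[0])))
x=[np.cos(a),np.sin(a),0]
print(delta(s,[*o,.01],R.from_matrix(np.c_[x,np.cross([0,0,-1],x),[0,0,-1]])))
print(delta(s,[*o,.01],r))
E
```

```text
[[0.4973, -0.0674, 0.04], [0.5086, -0.0235, 0.04], [0.5554, -0.0283, 0.04], [0.5425, -0.071, 0.04]] head [ 0.526  -0.0476  0.04  ] tail [ 0.3731 -0.0163  0.03  ] len 0.1560445470167217 (157.5) yaw -11.545745282565255
origin [ 0.46838008 -0.03579953]
tool yaw -10.965842206527096
(array([  5.6,  -5.3, 135.2]), array([0.0013, 0.0015, 0.0101]))
(array([  5.6,  -5.3, 135.2]), array([0., 0., 0.]))
```

```bash

python3 -m handwheel '{"delta_rot":[[0,0,0.01],[0,0,0],[0,0,0],[0,0,0],[0,0,0]],"linear":[[5,-1,20],[0,0,40],[0,0,40],[0,0,30],[0,0,0]],"fingers":[85,85,70,70,70]}' 
python3 -m handwheel '{"delta_rot":[[0,0,0],[0,0,0],[0,0,0]],"linear":[[0,0,8],[0,0,4],[0,0,0]],"fingers":[70,70,70]}'
python3 -m handwheel '{"delta_rot":[[0,0,0],[0,0,0],[0,0,0],[0,0,0],[0,0,0]],"linear":[[0,0,0],[0,0,0],[0,0,0],[0,0,0],[0,0,0]],"fingers":[50,40,25,10,10]}' 80
```

```text
time_s: 10.0
tool_pos: [0.4671, -0.04, 0.0107]
tcp_rot: [-0.0, 0.995, -0.101, -0.004]
ft_force: [-1.3, 0.0, -0.2]
width: 0.0599
time_s: 10.3
tool_pos: [0.4715, -0.0403, 0.0034]
tcp_rot: [0.0, 0.995, -0.101, 0.001]
ft_force: [-0.3, 0.2, 0.0]
width: 0.0599
time_s: 10.8
tool_pos: [0.4714, -0.0404, 0.0038]
tcp_rot: [0.0, 0.995, -0.101, 0.001]
ft_force: [-1.4, -0.8, 6.8]
width: 0.0282
```

```bash

python3 -m handwheel '{"delta_rot":[[0,0,0],[0,0,0],[0,0,0],[0,0,0],[0,0,0]],"linear":[[0,0,-15],[0,0,-40],[0,0,-45],[0,0,-45],[0,0,-35]],"fingers":[10,10,10,10,10]}' 
python3 -m handwheel '{"delta_rot":[[0,-0.14,0],[0,-0.14,0],[0,-0.14,0],[0,-0.14,0],[0,-0.14,0]],"linear":[[0,0,0],[0,0,0],[0,0,0],[0,0,0],[0,0,0]],"fingers":[10,10,10,10,10]}' 
cat > t.py <<'E'
from h import *
from bench import ctrl,imaging
def goal(L=(.6925,-.1609,.055),yaw=-11.3,el=40,D=.1,w=(.085,0,-.0162)):
    a,e=np.radians(yaw),np.radians(el)
    n=np.array([-np.cos(a)*np.cos(e),-np.sin(a)*np.cos(e),np.sin(e)])
    x=-n; sy=np.array([-np.sin(a),np.cos(a),0]); y=-sy; z=np.cross(x,y)
    Rt=R.from_matrix(np.c_[x,y,z]); return np.array(L)+D*n-Rt.apply(w),Rt
if __name__=="__main__":
    P,Rt=goal(); s=ctrl.get_state(); p,r=tcp(s); dr=(r.inv()*Rt).as_rotvec()
    print("goal",P.round(4),"rot",dr.round(3),"then shift mm",(1000*Rt.inv().apply(P-p)).round(1),"q",s["joint_pos"].round(2))
E
python3 t.py; python3 - <<'E'
from t import *
c=load("top0"); obs=np.array([((x-400)/5+260,y/5+115) for x,y in [(508,155),(605,172),(597,227),(498,210)]])
from scipy.optimize import least_squares
def pr(v):
    a,e=np.radians(v[2]),np.radians(v[3]); u=np.array([np.cos(a)*np.sin(e),np.sin(a)*np.sin(e),np.cos(e)]); y=np.array([-np.sin(a),np.cos(a),0])
    L=np.array([v[0],v[1],.055]); return w2pix(c,[L+i*.028*u+j*.038*y for i,j in ((1,1),(1,-1),(-1,-1),(-1,1))])
f=least_squares(lambda v:(pr(v)-obs).ravel(),[.69,-.16,-11,40]); print(f.x.round(4),f.fun.round(2))
E
```

```text
time_s: 11.3
tool_pos: [0.4708, -0.0402, 0.1854]
tcp_rot: [0.0, 0.995, -0.101, 0.001]
ft_force: [0.8, -0.3, -3.4]
width: 0.0287
time_s: 11.8
tool_pos: [0.4715, -0.0406, 0.1834]
tcp_rot: [-0.035, 0.934, -0.095, -0.342]
ft_force: [0.6, 0.5, -2.9]
width: 0.0289
goal [ 0.5433 -0.1311  0.1615] rot [-0.004  0.005 -0.004] then shift mm [ 81.6  74.6 -39.9] q [ 0.29  0.72 -0.31  1.5   0.06  1.65 -1.81]
[ 0.6922 -0.1608 -8.4059 38.1239] [-0.32  0.05  0.7  -0.01 -0.16 -0.09 -0.24  0.04]
```

```bash
python3 - <<'E'
from t import *
from scipy import ndimage as nd
c=load("top0"); g=c["image"][115:165,260:340].astype(float); 
red=g[:,:,0]; m=red>120; m[:, :13]=0; m[31:]=0  # bright caps
gray=c["image"][115:165,260:340].sum(2); 
lab,n=nd.label(m); ar=nd.sum(m,lab,range(1,n+1)); ce=np.array(nd.center_of_mass(red-100,lab,range(1,n+1)))[:, ::-1]
k=[i for i in range(n) if 2<=ar[i]<=14]; uv=ce[k]+[260,115]
W=pix2w(c,uv,.097)[:,:2]; print(n,len(k)); 
# keep those in module; local coords by yaw scan: sharpness of row projection
for yaw in np.arange(-15,-6,.5):
    a=np.radians(yaw); px=W@[np.cos(a),np.sin(a)]; py=W@[-np.sin(a),np.cos(a)]
    kx=np.sort(px); best=min(sum(np.min(np.abs(px[:,None]-(o+np.array([0,d,2*d]))),axis=1)**2) for o in np.arange(kx[0]-.01,kx[0]+.01,.001) for d in np.arange(.024,.036,.001))
    print(yaw,round(1e6*best/len(W),2))
# white label pixels orientation
E
```

```text
22 21
-15.0 9.6
-14.5 7.21
-14.0 5.16
-13.5 3.67
-13.0 2.17
-12.5 1.22
-12.0 0.62
-11.5 0.2
-11.0 0.22
-10.5 0.58
-10.0 1.36
-9.5 2.36
-9.0 3.81
-8.5 5.38
-8.0 7.6
-7.5 9.83
-7.0 12.57
-6.5 15.7
```

The 21 cell tops give a module yaw of -11.25°, so I'll go with that.

```bash

python3 -m handwheel '{"delta_rot":[[0,0,0],[0,0,0],[0,0,0],[0,0,0],[0,0,0]],"linear":[[5,25,-13],[5,25,-14],[5,25,-13],[15,0,0],[20,0,0]],"fingers":[10,10,10,10,10]}' 
python3 -m handwheel '{"delta_rot":[[0,0,0],[0,0,0],[0,0,0],[0,0,0],[0,0,0]],"linear":[[20,0,0],[11,0,0],[0,0,0],[0,0,0],[0,0,0]],"fingers":[10,10,10,10,10]}' 
python3 t.py; python3 - <<'E'
from t import *
ims=[]
for n,(x,y,w,h) in (("scene",(165,120,120,120)),("top",(230,100,120,120))):
    c=imaging.capture(n); np.save(f"pics/{n}4.npy",c,allow_pickle=True)
    ims.append(cv2.resize(c["image"][y:y+h,x:x+w,::-1],(400,400),interpolation=cv2.INTER_CUBIC))
cv2.imwrite("pics/m6.png",np.hstack(ims))
E
```

```text
time_s: 12.3
tool_pos: [0.5189, -0.1283, 0.1814]
tcp_rot: [-0.034, 0.935, -0.096, -0.34]
ft_force: [1.0, 0.2, -2.3]
width: 0.0286
time_s: 12.8
tool_pos: [0.5413, -0.1312, 0.1619]
tcp_rot: [-0.035, 0.935, -0.095, -0.341]
ft_force: [0.7, 0.8, -1.6]
width: 0.0286
goal [ 0.5433 -0.1311  0.1615] rot [-0.003  0.001 -0.004] then shift mm [ 1.8 -0.5 -0.9] q [ 0.34  0.87 -0.26  1.24  0.14  1.75 -1.7 ]
```

View pics/m6.png

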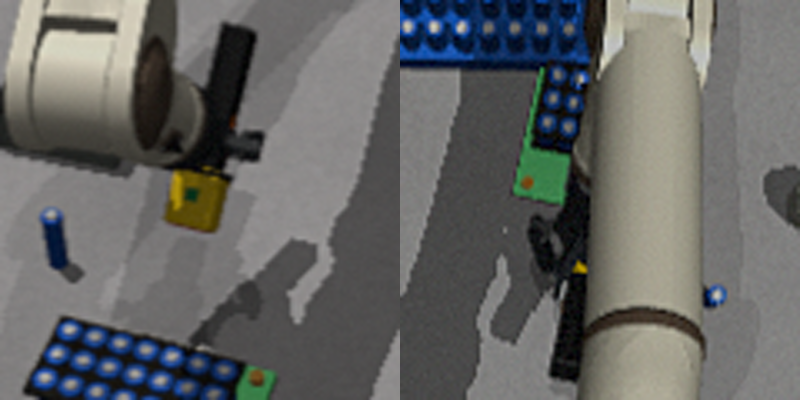

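The scanner is pitched toward the label. I'll overlay the predicted scanner outline to check for slip in the grip.

```bash
python3 - <<'E'
from t import *
s=ctrl.get_state(); p,r=tcp(s); out=[]
def wire(im,c,x,y,k):
    for (x0,x1,hw,h) in ((.032,.087,.022,.04),(-.098,.032,.015,.03)):
        P=[[X-.002,Y,-(Z-.0038)] for X in (x0,x1) for Y in (-hw,hw) for Z in (0,h)]
        q=((w2pix(c,p+r.apply(P))+.5-[x,y])*k*16).astype(int)
        for a,b in ((0,1),(2,3),(0,2),(1,3),(4,5),(6,7),(4,6),(5,7),(0,4),(1,5),(2,6),(3,7)): cv2.line(im,tuple(map(int,q[a])),tuple(map(int,q[b])),(255,255,0),1,cv2.LINE_AA,4)
for n,x,y in (("scene4",200,110),("top4",255,150)):
    c=load(n); im=cv2.resize(c["image"][y:y+100,x:x+65,::-1],(390,600),interpolation=cv2.INTER_CUBIC); wire(im,c,x,y,6); out.append(im)
cv2.imwrite("pics/m7.png",np.hstack(out))
E
```

```text
(no output)
```

View pics/m7.png

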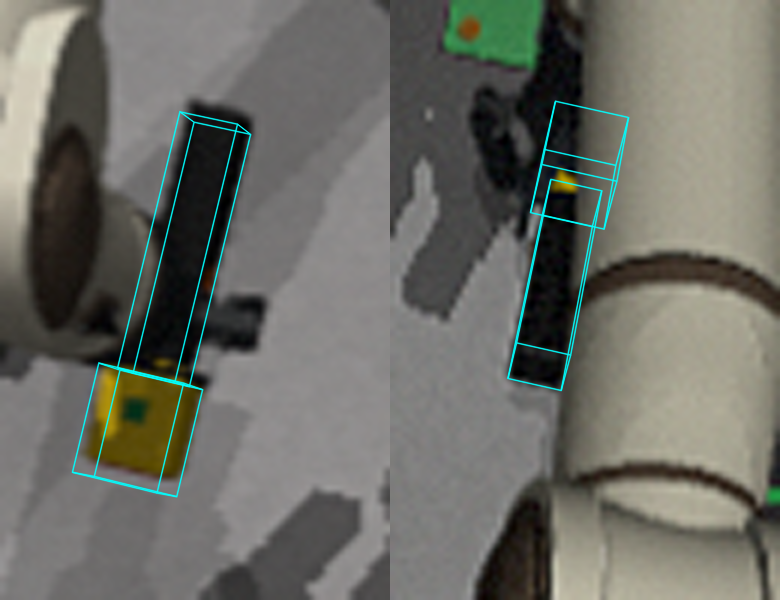

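The top camera agrees with the predicted tail and head back to within about 1 px. The scene camera shows the same +4.5 mm y bias it had before, so there is no slip. I'll make a fine correction and hold for about 2.5 s.

```bash

python3 -m handwheel '{"delta_rot":[[0,0,0],[0,0,0],[0,0,0],[0,0,0],[0,0,0]],"linear":[[1.5,-0.5,-1],[0,0,0],[0,0,0],[0,0,0],[0,0,0]],"fingers":[10,10,10,10,10]}' 
for i in 1 2 3 4; do python3 -m handwheel '{"delta_rot":[[0,0,0],[0,0,0],[0,0,0],[0,0,0],[0,0,0]],"linear":[[0,0,0],[0,0,0],[0,0,0],[0,0,0],[0,0,0]],"fingers":[10,10,10,10,10]}' |egrep "pos|rot|time"; done
python3 t.py
```

```text
time_s: 13.4
tool_pos: [0.5433, -0.1312, 0.1609]
tcp_rot: [-0.035, 0.935, -0.095, -0.341]
ft_force: [0.4, 0.1, -3.6]
width: 0.0288
time_s: 13.9
tool_pos: [0.5434, -0.1312, 0.161]
tcp_rot: [-0.035, 0.935, -0.095, -0.341]
time_s: 14.4
tool_pos: [0.5434, -0.1312, 0.161]
tcp_rot: [-0.035, 0.935, -0.095, -0.341]
time_s: 14.9
tool_pos: [0.5433, -0.1312, 0.161]
tcp_rot: [-0.035, 0.935, -0.095, -0.341]
time_s: 15.4
tool_pos: [0.5433, -0.1312, 0.1609]
tcp_rot: [-0.035, 0.935, -0.095, -0.341]
goal [ 0.5433 -0.1311  0.1615] rot [-0.003  0.002 -0.004] then shift mm [-0.4 -0.1 -0.4] q [ 0.34  0.88 -0.26  1.23  0.14  1.75 -1.7 ]
```

```bash

python3 -m handwheel '{"delta_rot":[[0,0,0],[0,0,0],[0,0,0],[0,0,0],[0,0,0]],"linear":[[-20,0,0],[-30,0,0],[-30,0,0],[-20,0,-10],[0,0,0]],"fingers":[10,10,10,10,10]}' 
python3 -m handwheel '{"delta_rot":[[0,0.14,0],[0,0.14,0],[0,0.14,0],[0,0.14,0],[0,0.14,0]],"linear":[[0,0,0],[0,0,0],[0,0,0],[0,0,0],[0,0,0]],"fingers":[10,10,10,10,10]}' 
python3 -m handwheel '{"delta_rot":[[0,0,0],[0,0,0],[0,0,0],[0,0,0],[0,0,0]],"linear":[[-8,-25,0],[-12,-40,0],[-12,-40,0],[-12,-40,0],[-12,-40,0]],"fingers":[10,10,10,10,10]}' 
python3 -m handwheel '{"delta_rot":[[0,0,0],[0,0,0],[0,0,0],[0,0,0],[0,0,0]],"linear":[[-12,-40,0],[-12,-40,0],[-12,-40,0],[-12,-40,0],[-12,-40,0]],"fingers":[10,10,10,10,10]}' 
python3 -m handwheel '{"delta_rot":[[0,0,-0.14],[0,0,-0.14],[0,0,-0.14],[0,0,-0.14],[0,0,-0.14]],"linear":[[0,0,0],[0,0,0],[0,0,0],[0,0,0],[0,0,0]],"fingers":[10,10,10,10,10]}' 
python3 -m handwheel '{"delta_rot":[[0,0,-0.14],[0,0,-0.14],[0,0,-0.14],[0,0,-0.14],[0,0,-0.14]],"linear":[[0,0,0],[0,0,0],[0,0,0],[0,0,0],[0,0,0]],"fingers":[10,10,10,10,10]}' 
cat > d.py <<'E'
from t import *
s=ctrl.get_state(); a=np.radians(79.1); x=[np.cos(a),np.sin(a),0]; Rt=R.from_matrix(np.c_[x,np.cross([0,0,-1],x),[0,0,-1]]); p,r=tcp(s)
print(p.round(4),s["joint_pos"].round(2),"rot",(r.inv()*Rt).as_rotvec().round(3),"shift",(1000*Rt.inv().apply(np.array([.4358,.3025,.01])-p)).round(1))
E
python3 d.py
```

```text
time_s: 15.9
tool_pos: [0.4752, -0.1172, 0.2359]
tcp_rot: [-0.034, 0.935, -0.095, -0.339]
ft_force: [0.2, -0.9, -2.3]
width: 0.0287
time_s: 16.4
tool_pos: [0.4755, -0.1172, 0.2331]
tcp_rot: [0.0, 0.995, -0.101, 0.003]
ft_force: [0.2, 0.5, -1.7]
width: 0.0288
time_s: 16.9
tool_pos: [0.4566, 0.0768, 0.2326]
tcp_rot: [0.0, 0.995, -0.101, -0.0]
ft_force: [0.5, 0.3, -2.5]
width: 0.0287
time_s: 17.4
tool_pos: [0.438, 0.2848, 0.2323]
tcp_rot: [0.0, 0.995, -0.101, -0.001]
ft_force: [1.2, 0.8, -2.2]
width: 0.0287
time_s: 17.9
tool_pos: [0.4382, 0.2833, 0.2322]
tcp_rot: [-0.0, 0.968, 0.249, -0.001]
ft_force: [-0.0, 0.1, -2.9]
width: 0.0288
time_s: 18.4
tool_pos: [0.4383, 0.2832, 0.2323]
tcp_rot: [-0.0, 0.824, 0.566, -0.001]
ft_force: [-0.5, -0.6, -3.4]
width: 0.0283
[0.4383 0.2832 0.2323] [ 0.08  0.35 -0.85  1.86  0.3   1.07 -1.25] rot [-0.001  0.001 -0.177] shift [ 18.5  -6.1 222.3]
```

```bash

python3 -m handwheel '{"delta_rot":[[0,0,-0.09],[0,0,-0.087],[0,0,0],[0,0,0],[0,0,0]],"linear":[[0,0,0],[0,0,0],[18.5,-6,0],[0,0,45],[0,0,45]],"fingers":[10,10,10,10,10]}' |grep pos
python3 -m handwheel '{"delta_rot":[[0,0,0],[0,0,0],[0,0,0],[0,0,0],[0,0,0]],"linear":[[0,0,40],[0,0,30],[0,0,20],[0,0,0],[0,0,0]],"fingers":[10,10,10,10,10]}' 
python3 d.py
python3 - <<'E'
from t import *
s=ctrl.get_state(); p,r=tcp(s); out=[]
def wire(im,c,x,y,k):
    for (x0,x1,hw,h) in ((.032,.087,.022,.04),(-.098,.032,.015,.03)):
        P=[[X-.002,Y,-(Z-.0038)] for X in (x0,x1) for Y in (-hw,hw) for Z in (0,h)]
        q=((w2pix(c,p+r.apply(P))+.5-[x,y])*k*16).astype(int)
        for a,b in ((0,1),(2,3),(0,2),(1,3),(4,5),(6,7),(4,6),(5,7),(0,4),(1,5),(2,6),(3,7)): cv2.line(im,tuple(map(int,q[a])),tuple(map(int,q[b])),(255,255,0),1,cv2.LINE_AA,4)
for n,x,y in (("scene",305,140),("top",125,175)):
    c=imaging.capture(n); im=cv2.resize(c["image"][y:y+80,x:x+100,::-1],(400,320),interpolation=cv2.INTER_CUBIC); wire(im,c,x,y,4); out.append(im)
cv2.imwrite("pics/m8.png",np.hstack(out))
E
```

```text
tool_pos: [0.4373, 0.3039, 0.1426]
time_s: 19.4
tool_pos: [0.4359, 0.3029, 0.0527]
tcp_rot: [-0.0, 0.773, 0.635, -0.001]
ft_force: [0.2, 0.3, -2.8]
width: 0.0284
[0.4359 0.3029 0.0527] [-0.1   0.62 -0.71  1.97  0.58  0.76 -1.34] rot [-0.001  0.    -0.006] shift [-0.4 -0.  42.7]
```

View pics/m8.png

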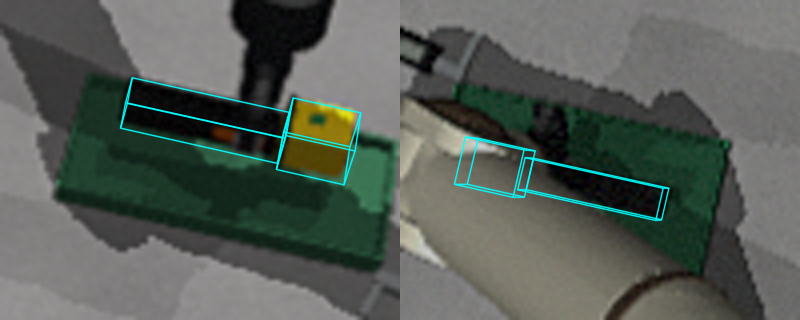

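The scanner outline matches the prediction and lies centred over the tray, so I'll lower it gently.

```bash

python3 -m handwheel '{"delta_rot":[[0,0,0],[0,0,0],[0,0,0],[0,0,0],[0,0,0]],"linear":[[0,0,20],[0,0,12],[0,0,6],[0,0,3],[0,0,0]],"fingers":[10,10,10,10,10]}' |egrep "pos|force"
for i in 1; do python3 -m handwheel '{"delta_rot":[[0,0,0],[0,0,0]],"linear":[[0,0,1],[0,0,0]],"fingers":[10,10]}' | egrep "pos|force"; done
```

```text
tool_pos: [0.4362, 0.3027, 0.0121]
ft_force: [-0.0, -1.1, -2.8]
tool_pos: [0.4364, 0.3028, 0.0114]
ft_force: [0.4, -0.4, -3.5]
```

```bash

for i in 1; do python3 -m handwheel '{"delta_rot":[[0,0,0],[0,0,0]],"linear":[[0,0,1],[0,0,0]],"fingers":[10,10]}' | egrep "pos|force"; python3 -m handwheel '{"delta_rot":[[0,0,0],[0,0,0]],"linear":[[0,0,1],[0,0,0]],"fingers":[10,10]}' | egrep "pos|force"; done
```

```text
tool_pos: [0.4362, 0.3026, 0.0101]
ft_force: [0.7, -0.2, -2.9]
tool_pos: [0.4362, 0.3027, 0.0091]
ft_force: [0.8, 1.5, -1.7]
```

```bash

python3 -m handwheel '{"delta_rot":[[0,0,0],[0,0,0]],"linear":[[0,0,0.7],[0,0,0]],"fingers":[10,10]}' | egrep "pos|force"
```

```text
tool_pos: [0.4363, 0.3027, 0.0089]
ft_force: [-1.3, -2.4, 4.8]
```

```bash

python3 -m handwheel '{"delta_rot":[[0,0,0],[0,0,0],[0,0,0],[0,0,0],[0,0,0]],"linear":[[0,0,0],[0,0,0],[0,0,0],[0,0,0],[0,0,0]],"fingers":[40,50,65,65,65]}' 20
python3 -m handwheel '{"delta_rot":[[0,0,0],[0,0,0],[0,0,0],[0,0,0],[0,0,0]],"linear":[[0,0,-15],[0,0,-30],[0,0,-45],[0,0,-45],[0,0,-45]],"fingers":[65,65,65,65,65]}' 
python3 -m handwheel '{"delta_rot":[[0,0,0],[0,0,0],[0,0,0],[0,0,0],[0,0,0]],"linear":[[-40,0,0],[-45,0,0],[-45,0,0],[-45,0,0],[-30,0,0]],"fingers":[65,65,65,65,65]}' 
python3 -m handwheel '{"delta_rot":[[0,0,0],[0,0,0],[0,0,0],[0,0,0],[0,0,0]],"linear":[[0,0,0],[0,0,0],[0,0,0],[0,0,0],[0,0,0]],"fingers":[65,65,65,65,65]}' 
python3 - <<'E'
from t import *
ims=[]
for n in ("scene","top"):
    c=imaging.capture(n); ims.append(cv2.resize(c["image"][:,:,::-1],(400,300),interpolation=cv2.INTER_AREA))
    x,y=(305,140) if n=="scene" else (120,175); ims.append(cv2.resize(c["image"][y:y+75,x:x+100,::-1],(400,300),interpolation=cv2.INTER_CUBIC))
cv2.imwrite("pics/m9.png",np.vstack([np.hstack(ims[:2]),np.hstack(ims[2:])]))
E
```

```text
time_s: 21.3
tool_pos: [0.4361, 0.3027, 0.0083]
tcp_rot: [-0.0, 0.773, 0.635, 0.0]
ft_force: [-0.4, -0.3, 0.3]
width: 0.0556
time_s: 21.8
tool_pos: [0.4356, 0.3027, 0.1909]
tcp_rot: [-0.0, 0.773, 0.635, 0.0]
ft_force: [1.3, -0.1, -0.4]
width: 0.0555
time_s: 22.3
tool_pos: [0.395, 0.0986, 0.1887]
tcp_rot: [0.001, 0.773, 0.634, -0.001]
ft_force: [0.5, -0.2, -0.3]
width: 0.0555
time_s: 22.8
tool_pos: [0.3962, 0.1029, 0.1884]
tcp_rot: [-0.0, 0.772, 0.635, 0.0]
ft_force: [0.4, -0.1, 0.0]
width: 0.0557
```

View pics/m9.png

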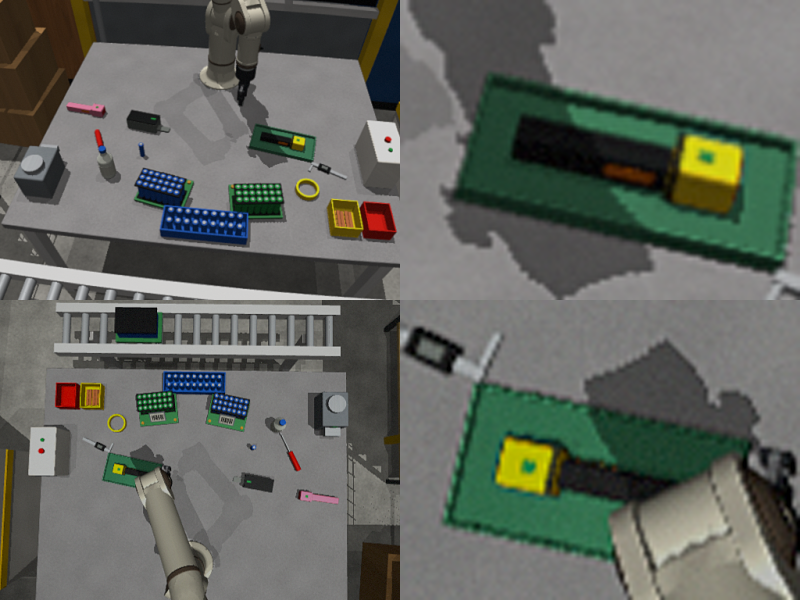

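The scanner lies flat inside the tray, centred, with its head at (705,170) in the upper right crop. Everything else is where it was and the gripper is clear, so I'm handing in.

```bash
python3 -c "
from bench import ticket; print(ticket.job_done())"
```

```text
the job is handed in; nothing more can be done
None
```

The scanner is lying flat and centred in the green tray, released, and the job is handed in at about 23 s of the 56 s allowed.

- **Sequence:** I drew it out of the dock by its yellow head, laid it on the bench and let go. I then took it again at the trigger bars, with the fingers about 2–3 mm from the trigger point along the grip.
- **Scan:** I held it at the blue module's label for over 2 s, with the tool within 1 mm and 0.3° of its target and the window about 100 mm from the label.
- **Last checks:** The final pictures show the other objects and both modules undisturbed and the gripper clear. The highest contact force I read was about 28 N, when laying it on the bench.

**Disagreements:**
- The scene camera read about 4.5 mm to +y against the robot and the top camera. I trusted the top camera and the robot.
- A rough fit of the label plate gave a heading of -8.4°, but the 21 cell tops gave -11.25°. I aimed at -11.3°.
- The label's tilt and height are the given values of about 40° and 55 mm. The plate fit gave 38° for the tilt; I did not measure the height.

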